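# Reset three tripped bench breakers in order

## Robot

A 6-joint arm with a two-finger parallel gripper is mounted at the origin on a cart in front of the work surface, level with it; the furniture and walls round the work are solid. World frame = base frame: x ahead of the robot, y to its left, z up, the work surface at z = 0. Lengths are in mm, angles in rad, forces in N, time in s.
With the tool pointing down it reaches from about 300 to 775 mm from the base axis. Payload 14.6 kg.
Tool frame: the origin (TCP) lies between the finger pads; the fingertips stand 19 mm ahead of it and the grasp point (between the pads) is the TCP; z points along the fingers, y is the line along which they close (so a half turn about z gives the same grasp; the last joint's range is limited). The gripper opens to 94 mm and grips with 3 to 60 N. Pads are 16 mm wide; open, the fingers measure 119 mm over their backs; the gripper's body (75 mm by 177 mm) begins 78 mm behind the grasp point.
Start: joints at [1.09, 0.3, 1.521, -0, 1.321, -0.067], TCP at [221.147, 503.571, 224.446] pointing down, gripper open.
Joint ranges: [-3.03, 3.03], [-0.79, 2.21], [0.23, 2.52], [-1.04, 4.18], [0, 3.07], [-2.55, 2.55]. Speed limits (rad/s): [2.22, 2.22, 2.57, 3.14, 3.14, 3.14].

## Interface

Orientations are given as [roll, pitch, yaw] about the fixed x, y, z axes, in that order (R = Rz(yaw) Ry(pitch) Rx(roll)).
In Python, from cell import monitor, imaging, job, find_in, trace gives the robot as it stands. The module is installed in compiled form; this text tells all that it offers.
- The arm moves only by the tool arm_command, never from a script. Its argument "steps" is a list of rows, each a list of 5 numbers: the opening, from 0 (shut) to 1 (fully open), then the shift along the tool's x, y, z in mm, then the turn about the tool's z in degrees. In form: [[gripper, dx, dy, dz, turn], ...]. A call has 1 to 20 rows; each row is the pose to reach, as a shift and turn from the pose commanded when the call began, along the tool's axes at that moment; what a row does not reach only later rows make up. A row lasts 1/8 s, in which the tool goes at most 62.5 mm and 10.7 degrees, less where a joint would pass 70% of its speed; a pose out of reach is approached as far as the arm can. A call with a gripper value outside its range is refused whole. The fingers move at their own pace and stop on an object; "force" is the grip in N (left out, the last holds). Time passes only in rows, so rows that repeat a pose let the fingers close. It gives the time, the measured TCP pose, the force, the opening and the grip force at its end, in the units of the state.
- monitor.read_state(): the state, without advancing time (a new reading comes with each control period).
- imaging.camera(name): name is "scene" or "top" or "wrist"; returns a dict with "img" (384x512x3 uint8, red, green, blue), "mtx" (3x3 intrinsics, pixels), "view" (4x4, takes a point from world to camera coordinates). Camera axes: x right, y down, z forward; pixel columns grow to the right and rows downward; lengths in mm; the calibration is good to about 2 mm. A picture is of the moment at which its call begins. There is no depth.
- job.sign_off(): hands the job in; it is judged then, once.
Trained networks look in a picture, given as the dict that the camera call returned (one of the last four; its "shot" number tells which), for a name from the list of things; names that differ only in an ending like _2 or _b are one class to them, and where a whole thing is asked for, a point or a joint stands for the part that bears it (a point fixed in the world has none). Each returns a list of dicts, best first, with "p" (0 to 1); they miss things now and then, are a little off and sometimes report something else, mostly with a low value. They report only what shows in the picture. A call takes as long as a camera call. They do not tell look-alikes from the thing itself.
- find_in(picture, target): "rect" ([centre column, centre row, width, height] in pixels, round what is visible of it).
- trace(picture, target): "region" (384x512 bool, what is visible of it) and "rect" ([centre column, centre row, width, height] in pixels, round what is visible of it).
The state is a dict: "clock": time; "joints": joint angles; "qd": joint speeds; "effort": joint torques, N m; "eef_pos": TCP position; "eef_rot": TCP orientation; "wrist_force": force on the tool from outside, world axes, zero at the start; "moment": the same for the moment, N m; "finger_gap": finger opening in mm; "finger_force": force on a finger pad.
Only numpy, scipy, OpenCV 4.12 (cv2) and the standard library are available. Lean on these libraries where they do the work, as an engineer would, in place of code of your own. Each camera call takes 0.05 s, during which the arm holds its last target. There are 200 camera calls.

## Task

Three breaker boxes on the workbench have tripped and their black buttons have popped out. With the fingertips, gently press the round button fully in, then the square one, then the narrow bar-shaped one, in that order; each stays in by itself. Do not lift or shift the boxes, leave the other things on the bench where they are, and finish clear of everything.

Things in the scene. Friction and masses are not known exactly. Their poses are not given: they have to be found in the camera images.
- round_box: loose grey breaker box, 90x90 mm, 45 mm high (its raised lid and the thin steel trim round the button reach 49 mm), 0.8 kg (give or take 30 percent), on rubber feet, with a black cable gland standing 18 mm out of its +x side; in the middle of its top a flat-topped round black button, 42 mm across. Origin: centre of the underside, z up
- round_top (a point): centre of the top face of the flat-topped round black button, 42 mm across on round_box; it moves with the button. 67 mm above the bench with the button out, 57 mm with it fully in (then still 8 mm above the trim)
- round_button (a joint): travel of that button straight down into its box, in m: 0 fully out, 0.010 fully in against a stop. It may start up to 0.0015 in. It yields to about 3 N with friction only (no spring, no click) and stays wherever it is left. The cap on top is cushioned: under the finger it gives by itself about 1 mm per 3 N, 6 mm at most, and springs back when let go, so press to 6 to 10 N, or some 2 to 3 mm past the fully-in height
- square_box: loose grey breaker box, 90x90 mm, 45 mm high (its raised lid and the thin steel trim round the button reach 49 mm), 0.8 kg (give or take 30 percent), on rubber feet, with a black cable gland standing 18 mm out of its +x side; in the middle of its top a square black button, 34 x 34 mm. Origin: centre of the underside, z up
- square_top (a point): centre of the top face of the square black button, 34 x 34 mm on square_box; it moves with the button. 67 mm above the bench with the button out, 57 mm with it fully in (then still 8 mm above the trim)
- square_button (a joint): travel of that button straight down into its box, in m: 0 fully out, 0.010 fully in against a stop. It may start up to 0.0015 in. It yields to about 3 N with friction only (no spring, no click) and stays wherever it is left. The cap on top is cushioned: under the finger it gives by itself about 1 mm per 3 N, 6 mm at most, and springs back when let go, so press to 6 to 10 N, or some 2 to 3 mm past the fully-in height
- bar_box: loose grey breaker box, 90x90 mm, 45 mm high (its raised lid and the thin steel trim round the button reach 49 mm), 0.8 kg (give or take 30 percent), on rubber feet, with a black cable gland standing 18 mm out of its +x side; in the middle of its top a narrow bar-shaped black button, 14 mm (box x) by 46 mm (box y). Origin: centre of the underside, z up
- bar_top (a point): centre of the top face of the narrow bar-shaped black button, 14 mm (box x) by 46 mm (box y) on bar_box; it moves with the button. 67 mm above the bench with the button out, 57 mm with it fully in (then still 8 mm above the trim)
- bar_button (a joint): travel of that button straight down into its box, in m: 0 fully out, 0.010 fully in against a stop. It may start up to 0.0015 in. It yields to about 3 N with friction only (no spring, no click) and stays wherever it is left. The cap on top is cushioned: under the finger it gives by itself about 1 mm per 3 N, 6 mm at most, and springs back when let go, so press to 6 to 10 N, or some 2 to 3 mm past the fully-in height
- tape_measure: bystander, loose, not to be disturbed: yellow tape measure, 75x89x34 mm. Origin: centre of the underside
- hex_keys: bystander, loose, not to be disturbed: hex-key set in a red holder, 45x78x20 mm. Origin: centre of the underside
- sanding_block: bystander, loose, not to be disturbed: black rubber sanding block, 72x108x38 mm. Origin: centre of the underside
- wood_block1: bystander, loose, not to be disturbed: pine offcut, 60x115x30 mm. Origin: centre of the underside
- pliers: bystander, loose, not to be disturbed: red-handled pliers lying flat, 117x178x13 mm. Origin: centre of the underside
- screw_jar2: bystander, loose, not to be disturbed: clear screw jar with red cap, 64 mm wide, 88 mm tall. Origin: centre of the underside
Mind the look-alikes: they are no part of the job. What is shaped like the square_box but orange or pink is not meant.

How it is judged (in metres and radians):
On the way, in this order (a step that is already met when the one before it is completed fails the run):
1. the round button is pressed in (value of joint round_button above 0.007 m), for 0.1 s.
2. the square button is pressed in (value of joint square_button above 0.007 m), for 0.1 s.
3. the bar button is pressed in (value of joint bar_button above 0.007 m), for 0.1 s.
At the end, for the whole second after the job is handed in: all three buttons are at least 7 mm of their 10 mm in; each box stands flat and at rest within 20 mm of where it started (value of joint each of round_button, square_button, bar_button above 0.007 m and distance of each of round_box, square_box, bar_box from where it was at the start of the episode below 0.02 m and angle between each of round_box, square_box, bar_box's own z axis and vertical below 0.05 rad and linear speed of each of round_box, square_box, bar_box below 0.02 m/s); the robot touches nothing.
It fails at once if the square button is pushed before the round one is in (value of joint square_button above 0.003 m and value of joint round_button below 0.007 m).
It fails at once if the bar button is pushed before the square one is in (value of joint bar_button above 0.003 m and value of joint square_button below 0.007 m).
It fails at once if a button or box is pressed hard (over 30 N) instead of gently (contact force between any of the arm, the fingers and round_box above 30 N or contact force between any of the arm, the fingers and square_box above 30 N or contact force between any of the arm, the fingers and bar_box above 30 N).
It fails at once if a breaker box is lifted, carried, shoved (over 20 mm) or tipped (distance of any of round_box, square_box, bar_box from where it was at the start of the episode above 0.02 m or height (world z) of any of round_box, square_box, bar_box above 0.01 m or angle between any of round_box, square_box, bar_box's own z axis and vertical above 0.25 rad).
It fails at once if a bystander is moved by more than 20 mm, or lifted (distance of any of tape_measure, hex_keys, sanding_block, wood_block1, pliers, screw_jar2 from where it was at the start of the episode above 0.02 m).
It also fails if it takes over 48 s, if anything falls off the work surface, if the arm or the gripper's body presses on something with over 40 N, if the wrist force passes 120 N, or if a joint passes its speed limit or range.

## Working session

There is one attempt and no reset: what is moved stays moved. The work goes in short steps, Python scripts to look and compute and a tool call to move; the robot and the scene stay as the last step left them, time stands still between calls to the robot, and variables do not carry over. Pictures are saved under pics/ and viewed, at most 10 in all, crops included, and the job is handed in when it is done.

Besides the shell and the picture viewer there is one more tool, called after "Call:" by a JSON object that holds its "api" and its "payload". arm_command: Moves the arm, as the interface text tells. Its arguments: {"type":"object","properties":{"steps":{"type":"array","items":{"type":"array","items":{"type":"number"}}},"force":{"type":"number"}},"required":["steps"]}

```bash
mkdir -p pics
cat > h.py <<'E'
import numpy as np,cv2
from cell import monitor,imaging,job,find_in,trace
def ray(c,u,v,z):
    K=np.array(c["mtx"]);V=np.array(c["view"]);R=V[:3,:3];t=V[:3,3]
    o=-R.T@t;d=R.T@np.linalg.inv(K)@[u,v,1]
    return o+d*(z-o[2])/d[2]
E
python3 - <<'E'
from h import *
ims=[]
for n in("top","scene"):
    c=imaging.camera(n);cv2.imwrite(f"pics/{n}.png",c["img"][...,::-1])
    print(n,-np.array(c["view"])[:3,:3].T@np.array(c["view"])[:3,3])
    for t in("round_top","square_top","bar_top","round_box","square_box","bar_box"):
        for r in find_in(c,t)[:4]:
            u,v,w,h=r["rect"];print(t,round(r["p"],2),np.round(r["rect"]),ray(c,u,v,66).round())
print(monitor.read_state())
E
```

```text
top [ 465.21643791 -100.26199336 1370.59448141]
round_top 0.6 [235. 184.  13.  11.] [568. -23.  66.]
square_top 0.58 [307. 189.   8.  11.] [ 557. -289.   66.]
square_top 0.48 [332. 230.  11.   3.] [ 408. -383.   66.]
bar_top 0.25 [307. 187.  10.  12.] [ 562. -289.   66.]
round_box 0.59 [238. 182.  34.  29.] [574. -35.  66.]
round_box 0.46 [244. 230.  16.  14.] [398. -60.  66.]
square_box 0.85 [332. 230.  35.  31.] [ 408. -382.   66.]
square_box 0.84 [305. 185.  34.  30.] [ 570. -281.   66.]
square_box 0.63 [284. 226.  32.  30.] [ 417. -207.   66.]
bar_box 0.79 [156. 194.  28.  30.] [524. 267.  66.]
scene [  -87.37290622 -1068.03043268   677.27002062]
square_top 0.71 [268. 271.  21.  20.] [ 408. -394.   66.]
square_top 0.67 [231. 239.  12.  14.] [ 412. -230.   66.]
square_top 0.38 [184. 168.   4.   4.] [524. 250.  66.]
bar_top 0.38 [196. 234.  29.  10.] [ 352. -157.   66.]
round_box 0.65 [243. 205.  38.  32.] [538. -96.  66.]
round_box 0.52 [308. 218.  41.  25.] [ 640. -260.   66.]
square_box 0.93 [230. 251.  39.  35.] [ 381. -276.   66.]
square_box 0.92 [266. 286.  52.  43.] [ 374. -433.   66.]
square_box 0.71 [291. 247.  50.  38.] [ 511. -348.   66.]
bar_box 0.7 [185. 175.  33.  23.] [499. 191.  66.]
bar_box 0.28 [308. 219.  41.  24.] [ 635. -264.   66.]
{'clock': 0.7, 'joints': array([ 1.09038780e+00,  2.99836160e-01,  1.52102064e+00, -3.26439532e-05,
        1.32069969e+00, -6.65889354e-02]), 'qd': array([-0.00030812,  0.00170705, -0.00042198,  0.00022073, -0.00032072,
        0.0004997 ]), 'effort': array([-3.00063402e-03, -5.31567693e+01, -3.52879715e+01,  7.07438984e-02,
        2.12193449e-02,  7.30071883e-05]), 'eef_pos': array([221.15599767, 503.55692645, 224.47187464]), 'eef_rot': array([3.14155867e+00, 3.39650442e-05, 2.72778114e+00]), 'wrist_force': array([ 0.07495944,  0.30553492, -0.06445134]), 'moment': array([-0.02120904,  0.01304768, -0.00713695]), 'finger_force': 0.0, 'finger_gap': 94.0873893778131}
```

View pics/top.png

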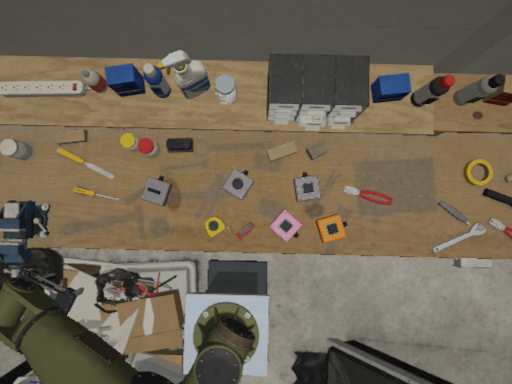

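View pics/scene.png

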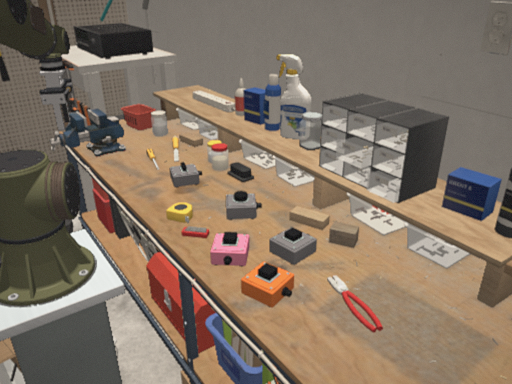

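The top view shows three grey boxes: bar at (156,190), round at (238,183) and square at (307,188). The pink (286,226) and orange (332,229) boxes are the square look-alikes, so I choose the grey one. Also nearby are the black sanding block (180,145), the jar (147,147), the pine offcut (282,151) and the hex keys (244,230).

Run:
```python
from h import *
c=imaging.camera("top");im=c["img"];tiles=[]
for n,(u,v) in dict(round=(238,183),square=(307,188),bar=(156,190)).items():
    p=im[v-22:v+22,u-22:u+22]
    tiles.append(cv2.resize(p,None,fx=6,fy=6,interpolation=cv2.INTER_CUBIC))
    m=(im[v-12:v+12,u-12:u+12].max(2)<60).astype(np.uint8)
    k,l,s,ce=cv2.connectedComponentsWithStats(m)
    for i in range(1,k):
        if s[i,4]>12:
            uu,vv=ce[i]+[u-12,v-12];print(n,s[i],(uu.round(1),vv.round(1)),ray(c,uu,vv,66).round())
for t in("screw_jar2","sanding_block","tape_measure","hex_keys","wood_block1"):
    for r in find_in(c,t)[:1]: print(t,r["p"],ray(c,*r["rect"][:2],30).round())
cv2.imwrite("pics/crop.png",np.hstack(tiles)[...,::-1])
w=imaging.camera("wrist");s=monitor.read_state();V=np.array(w["view"]);print("wristcam",-V[:3,:3].T@V[:3,3],V[:3,:3].round(2).tolist(),w["mtx"])
```

```text
round [17  0  5  4 13] (np.float64(245.3), np.float64(172.3)) [612. -60.  66.]
round [ 7  8  9 10 53] (np.float64(236.1), np.float64(182.8)) [572. -27.  66.]
square [11  8  7  8 27] (np.float64(309.8), np.float64(187.6)) [ 561. -299.   66.]
bar [ 4 10 12  6 34] (np.float64(153.4), np.float64(190.6)) [536. 277.  66.]
screw_jar2 0.6 [705. 320.  30.]
sanding_block 0.82 [712. 198.  30.]
tape_measure 0.83 [403.  51.  30.]
hex_keys 0.53 [571. -33.  30.]
wood_block1 0.58 [ 574. -281.   30.]
wristcam [150.24007697 534.86512019 385.79261109] [[0.4, 0.92, -0.0], [0.88, -0.39, 0.26], [0.24, -0.11, -0.96]] [[304.47440748   0.         252.47505109]
 [  0.         304.47440748 194.99696236]
 [  0.           0.           1.        ]]
```

View pics/crop.png

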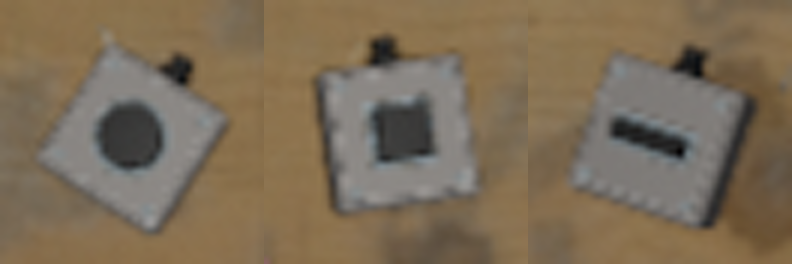

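The crop confirms it: round, grey square and bar, left to right. The centres are roughly round (570,-33), square (559,-293) and bar (535,274). I'll close the gripper and go above the round one.

Call:
{"api": "arm_command", "payload": {"steps": [[0,-535,-351,50,0],[0,-535,-351,50,0],[0,-535,-351,50,0],[0,-535,-351,50,0],[0,-535,-351,50,0],[0,-535,-351,50,0],[0,-535,-351,50,0],[0,-535,-351,50,0],[0,-535,-351,50,0],[0,-535,-351,50,0],[0,-535,-351,50,0],[0,-535,-351,50,0],[0,-535,-351,50,0],[0,-535,-351,50,0],[0,-535,-351,50,0],[0,-535,-351,50,0]]}}

```text
clock: 3.05
eef_pos: [569.8, -32.6, 174.6]
eef_rot: [3.142, 0.0, 2.728]
wrist_force: [0.4, -0.4, -0.4]
finger_gap: 0.3
finger_force: 0.0
```

```bash
cat >> h.py <<'E'
def look(t,name):
    c=imaging.camera("wrist");s=monitor.read_state();cv2.imwrite(f"pics/{name}.png",c["img"][...,::-1])
    p=s["eef_pos"];yaw=s["eef_rot"][2];print(s["clock"],p.round(1),s["eef_rot"].round(3),s["wrist_force"].round(1),s["finger_gap"])
    for r in trace(c,t)[:3]:
        m=cv2.moments(r["region"].astype(np.uint8));u,v=m["m10"]/m["m00"],m["m01"]/m["m00"]
        P=ray(c,u,v,66.5);d=P-p
        print(t,round(r["p"],2),(round(u),round(v)),np.round(r["rect"]),P.round(1),"tool dxy",(np.cos(yaw)*d[0]+np.sin(yaw)*d[1]).round(1),(np.sin(yaw)*d[0]-np.cos(yaw)*d[1]).round(1))
E
python3 -c "
from h import *
look('round_top','w1')"
```

```text
3.1 [569.8 -32.7 174.5] [3.142 0.    2.728] [-0.2 -0.4 -0.1] 0.28938104605840426
round_top 0.86 (255, 196) [255. 195.  48.  45.] [567.6 -29.4  66.5] tool dxy 3.3 2.1
```

View pics/w1.png

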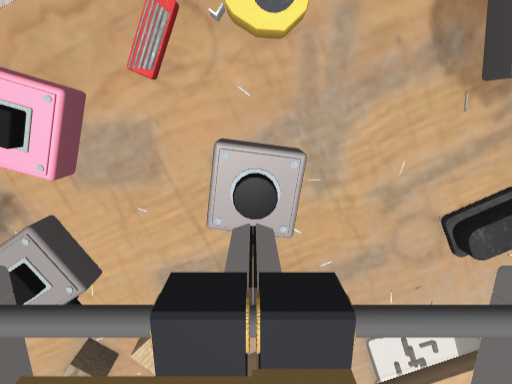

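The round button is in clear view at (255,196), about 3 mm off the tool axis. I'll go down and press in small steps.

Call:
{"api": "arm_command", "payload": {"steps": [[0,3,2,40,0],[0,3,2,70,0],[0,3,2,80,0],[0,3,2,85,0],[0,3,2,88,0],[0,3,2,90,0],[0,3,2,92,0],[0,3,2,94,0],[0,3,2,96,0],[0,3,2,98,0],[0,3,2,99,0],[0,3,2,99,0]]}}

```text
clock: 4.65
eef_pos: [568.0, -29.9, 75.4]
eef_rot: [3.142, 0.0, 2.728]
wrist_force: [2.2, -0.4, 2.6]
finger_gap: 0.5
finger_force: 1.2
```

Call:
{"api": "arm_command", "payload": {"steps": [[0,0,0,1,0],[0,0,0,2,0],[0,0,0,2,0]]}}

```text
clock: 5.03
eef_pos: [568.0, -29.9, 73.8]
eef_rot: [3.141, 0.0, 2.728]
wrist_force: [0.6, -0.2, 7.5]
finger_gap: 0.2
finger_force: 3.6
```

The force is 7.5 N at the stop, so the round one is in. Now up and over to the square.

Call:
{"api": "arm_command", "payload": {"steps": [[0,0,0,-50,0],[0,0,0,-100,0],[0,-97,-245,-100,0],[0,-97,-245,-100,0],[0,-97,-245,-100,0],[0,-97,-245,-100,0],[0,-97,-245,-100,0],[0,-97,-245,-100,0],[0,-97,-245,-100,0],[0,-97,-245,-100,0]]}}

```text
clock: 6.28
eef_pos: [558.6, -291.8, 173.6]
eef_rot: [3.142, 0.0, 2.73]
wrist_force: [-0.9, -0.8, 0.4]
finger_gap: 0.5
finger_force: 0.0
```

```bash
python3 -c "
from h import *
look('square_top','w2')"
```

```text
6.325 [ 558.6 -292.   173.6] [3.142 0.    2.729] [ 0.1  0.2 -0.8] 0.7241773169095774
square_top 0.85 (252, 199) [252. 197.  50.  49.] [ 557.9 -291.6   66.5] tool dxy 0.8 0.2
square_top 0.57 (84, 86) [86. 85. 66. 58.] [ 412.7 -381.1   66.5] tool dxy 98.0 -140.1
```

View pics/w2.png

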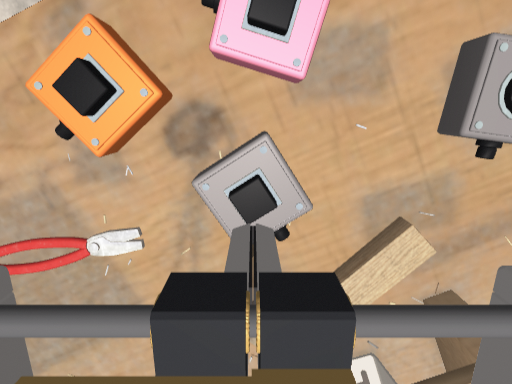

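The grey square button is at (252,199), straight below the tool. The orange box (85,87) and pink box (270,15) are clear of the way.

Call:
{"api": "arm_command", "payload": {"steps": [[0,1,0,40,0],[0,1,0,70,0],[0,1,0,79,0],[0,1,0,84,0],[0,1,0,87,0],[0,1,0,89,0],[0,1,0,91,0],[0,1,0,93,0],[0,1,0,95,0],[0,1,0,97,0],[0,1,0,98,0],[0,1,0,99,0],[0,1,0,100,0],[0,1,0,100,0]]}}

```text
clock: 8.12
eef_pos: [557.5, -292.9, 73.9]
eef_rot: [-3.141, 0.001, 2.728]
wrist_force: [1.1, -0.6, 6.2]
finger_gap: 0.1
finger_force: 3.4
```

The force is 6.2 N at the stop height, so the square one is in. Next, the bar.

Call:
{"api": "arm_command", "payload": {"steps": [[0,0,0,-50,0],[0,0,0,-100,0],[0,248,510,-100,0],[0,248,510,-100,0],[0,248,510,-100,0],[0,248,510,-100,0],[0,248,510,-100,0],[0,248,510,-100,0],[0,248,510,-100,0],[0,248,510,-100,0],[0,248,510,-100,0],[0,248,510,-100,0],[0,248,510,-100,0],[0,248,510,-100,0],[0,248,510,-100,0]]}}

```text
clock: 10.0
eef_pos: [535.6, 272.7, 173.6]
eef_rot: [-3.142, 0.0, 2.726]
wrist_force: [0.7, 0.3, 0.5]
finger_gap: 0.5
finger_force: 0.0
```

```bash
python3 -c "
from h import *
look('bar_top','w3')"
```

```text
10.05 [535.6 272.9 173.6] [3.142 0.    2.726] [-0.9  0.5 -0.5] 0.3240189696216125
bar_top 0.78 (259, 193) [259. 194.  51.  23.] [532.5 280.3  66.5] tool dxy 5.8 5.6
```

View pics/w3.png

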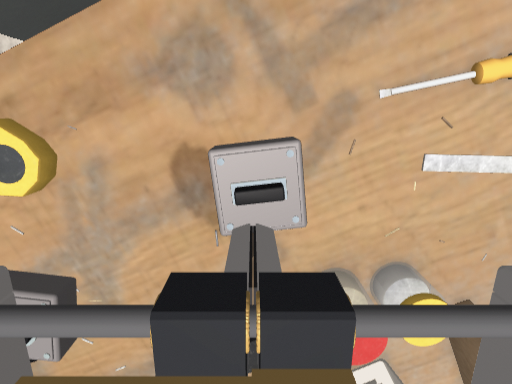

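The bar is at (259,193), nearly in line with the fingers. The jars at lower right are lower than the gripper body will go.

Call:
{"api": "arm_command", "payload": {"steps": [[0,5,6,40,0],[0,5,6,70,0],[0,5,6,79,0],[0,5,6,84,0],[0,5,6,87,0],[0,5,6,89,0],[0,5,6,91,0],[0,5,6,93,0],[0,5,6,95,0],[0,5,6,97,0],[0,5,6,98,0],[0,5,6,99,0],[0,5,6,100,0],[0,5,6,100,0]]}}

```text
clock: 11.85
eef_pos: [533.3, 281.5, 73.8]
eef_rot: [3.141, 0.0, 2.728]
wrist_force: [0.6, -0.6, 6.3]
finger_gap: 0.1
finger_force: 3.5
```

The force is 6.3 N at the stop. I'll go straight up, then check.

Call:
{"api": "arm_command", "payload": {"steps": [[0,0,0,-50,0],[0,0,0,-110,0],[0,0,0,-150,0],[0,80,150,-150,0],[0,80,150,-150,0],[0,80,150,-150,0],[0,80,150,-150,0],[0,80,150,-150,0]]}}

```text
clock: 12.85
eef_pos: [520.1, 450.3, 222.7]
eef_rot: [-3.14, -0.001, 2.728]
wrist_force: [0.6, -0.2, 0.7]
finger_gap: 0.6
finger_force: 0.0
```

Run:
```python
from h import *
c=imaging.camera("scene");p=c["img"][150:300,150:350]
cv2.imwrite("pics/end.png",cv2.resize(p,None,fx=4,fy=4,interpolation=cv2.INTER_CUBIC)[...,::-1])
print(monitor.read_state()["wrist_force"])
```

```text
[0.2494024  0.19470531 0.29883467]
```

View pics/end.png

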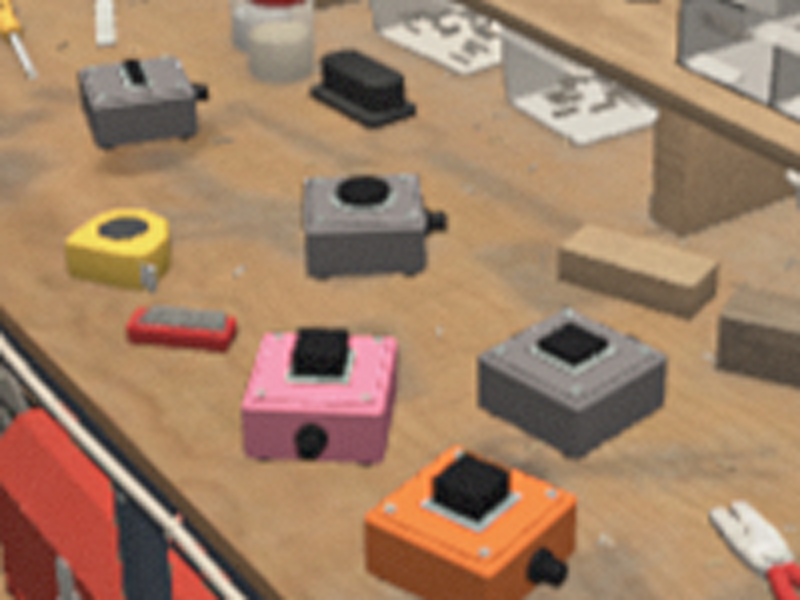

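All three grey boxes have their buttons down (bar (135,72), round (362,190), square (572,345)). The pink and orange ones are still out, and nothing has moved.

```bash
python3 -c "
from h import *
print(job.sign_off())"
```

```text
the job is handed in; nothing more can be done
None
```

I pressed the round, square and bar buttons fully in, in that order, at about 6 to 8 N each; in the last picture nothing else had moved and the arm was clear, and I handed the job in at about 13 s (no verdict was returned).

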